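# Pop the tilt-out bin and trap it with a finger

## Task

On the wardrobe's top shelf, press the round button on the roof of the white tilt-out box so that the bin springs loose, then stop the front panel with a fingertip laid against its outer face when the bin is roughly half-way open, well before it runs on to its end stop. Finish while still holding it there with the finger: the program ends in that pose, with the bin at rest. Do not pinch the panel, leave the spare hinge lying in the bin, and leave the candlestick, shoe trees and carabiner where they are.

Things in the scene. Friction and masses are not known exactly. Their poses are not given: they have to be found in the camera images.
- tilt_box: white plastic box fixed to the shelf, 130 mm deep (its x), 180 mm wide (its y), roof 85 mm above the shelf. Origin: centre of the underside. Its -x side is the open front, closed by the bin's panel; its z is up. It may stand anywhere ahead of the robot, turned up to about 26 degrees.
- button_top (a point): centre of the top of the round grey push button on the roof's centre line, diameter 28 mm, 95 mm above the shelf (10 mm proud of the roof) and 30 mm to the front (-x) of the box's centre, that is 41 mm behind the outer face of the closed panel; around it a flat grey collar of 38 mm, 2.5 mm high.
- catch (a joint): travel of the button in m: 0 up, 0.009 fully down. Its spring takes 2 N at first, 4.8 N fully down; the bin is let loose at about 0.006 (4 N). It rises again when released; the bin then stays loose.
- bin (a joint): opening angle of the bin in rad: 0 shut (start), 1.0 at its end stop. The bin pivots about a level axis along the box's y at the foot of the panel (65 mm to the front of the box's centre, 6 mm above the shelf), its upper edge swinging out towards the box's -x. Once loose, a damped spring opens it by itself at about 0.25 rad/s, so half-way takes about 2 s and the end stop about 4.5 s; the push at the panel's upper edge is 2 to 3 N. It does not latch again.
- panel_top (a point): middle of the upper edge of the panel's outer face, moves with the bin. The panel is white, flat, 6 mm thick, 180 mm wide and 119 mm tall above the pivot; shut, it stands upright with its upper edge 125 mm above the shelf, so 40 mm above the roof. At opening q the edge has swung 119*sin(q) mm outwards: 35 mm at 0.3, 57 mm at 0.5, 100 mm at the stop.
- bin_floor (a point): centre of the bin's inner floor, moves with the bin; x, y as the box's when shut, z up out of the bin. Inside 147 mm wide, 53 mm deep, side and back walls 41 mm above this floor.
- hinge_mid (a point): middle (half-way up) of a spare steel cup hinge, 83 mm long, 46 mm wide, 13 mm high, lying loose in the bin lengthways to the box's y, out of sight while the bin is shut. It rides along and may slide about in the bin.
- candlestick: white ceramic candlestick, 105 mm tall, foot 86 mm across; origin at the centre of its foot. Stands beside the box.
- tree_a: black plastic shoe tree lying on the shelf, 280 mm long (its x, broad toe to -x), 66 mm wide, 50 mm high at the heel block; origin on the shelf under its middle.
- tree_b: the second shoe tree, the same shape and size.
- carabiner: aluminium carabiner, 67 mm by 36 mm, 10 mm thick, lying on the rear part of the box's roof; origin at its middle, on the roof.
There are look-alikes about, which are no part of the job. Several things have the shape of the tilt_box; the one meant has the colours described above.

How it is judged:
On the way, in this order (a step that is already met when the one before it is completed fails the run):
1. the button is pressed with a finger until the bin is let loose (value of joint catch above 0.005 m and contact force between the fingers and catch above 1 N), for 0.05 s.
2. the sprung bin is stopped part-way open by a finger on the panel's outer face (value of joint bin between 0.15 and 0.65 rad and velocity of joint bin between -0.03 and 0.03 rad/s and contact force between the fingers and bin_c0 above 0.5 N), for 0.3 s.
At the end, for the whole second after the job is handed in: The bin stands still between 0.15 and 0.65 rad open (of 1.0), held there by a finger pressing on the panel's outer face with more than 0.5 N, the spare hinge lies in the bin, and the bystanders are within 30 mm of where they stood (all of step 2 and z of hinge_mid in the frame of bin_floor between -0.01 and 0.04 m and distance of each of candlestick, tree_a, tree_b, carabiner from where it was at the start of the episode below 0.03 m); the arm keeps its last pose, push and grip.
It fails at once if the bin ran out past 0.8 rad, on to its end stop (value of joint bin above 0.8 rad).
It fails at once if the panel was pinched from both faces (contact force between the fingers and bin_c0 above 1 N and contact force between the fingers and bin_c1 above 1 N).
It fails at once if the spare hinge was lifted or fell out of the bin (not (z of hinge_mid in the frame of bin_floor between -0.01 and 0.04 m)).
It fails at once if a bystander was moved, lifted or tipped (distance of any of candlestick, tree_a, tree_b, carabiner from where it was at the start of the episode above 0.03 m).
It also fails if it takes over 32 s, if anything falls off the work surface, if the arm or the gripper's body presses on something with over 40 N, if the wrist force passes 120 N, or if a joint passes its speed limit or range.

## Robot

A 7-joint arm with a two-finger parallel gripper is mounted at the origin on the work surface. World frame = base frame: x ahead of the robot, y to its left, z up, the work surface at z = 0. Lengths are in m, angles in rad, forces in N, time in s.
With the tool pointing down it reaches from about 0.425 to 0.95 m from the base axis. Payload 16.7 kg.
Tool frame: the origin (TCP) lies at the very end of the fingers, on their centre line; the grasp point (between the pads) lies 19 mm behind it (bot.hold_point_z is the distance from the TCP to the grasp point, in m); y points along the fingers, x is the direction in which the jaws open and shut, and the axes are right-handed (so a half turn about y gives the same grasp; the last joint's range is limited). The gripper opens to 94 mm and grips with 3 to 60 N. Pads are 16 mm wide; open, the fingers measure 119 mm over their backs; the gripper's body (75 mm by 177 mm) begins 78 mm behind the grasp point.
Start: joints at [1.075, 0.426, 0.074, 1.606, -0.034, 1.111, -0.067], TCP at [0.229, -0.635, 0.205] pointing down, gripper open.
Joint ranges: [-2.85, 2.85], [-0.5, 2.14], [-1.23, 1.37], [0.21, 2.46], [-1.02, 4.16], [0.16, 2.05], [-2.73, 2.73]. Speed limits (rad/s): [1.89, 1.89, 2.39, 2.39, 3.01, 3.01, 3.01].

## Interface

Orientations are given as a unit quaternion [x, y, z, w].
In Python, from rig import bot gives the robot as it stands. The module is installed in compiled form; this text tells all that it offers.
- The arm moves only by the tool send_rows, never from a script. Its argument "increments" is a list that holds one entry, the list of rows, each a list of 7 numbers: the turn, a rotation vector about the tool's x, y, z in rad, then the shift along the tool's x, y, z in m, then the opening, from 0 (shut) to 1 (fully open). In form: [[[rx, ry, rz, dx, dy, dz, jaw], ...]]. A call has 1 to 8 rows; each row is the pose to reach, as a shift and turn from the pose commanded when the call began, along the tool's axes at that moment; what a row does not reach only later rows make up. A row lasts 1/8 s, in which the tool goes at most 62.5 mm and 10.7 degrees, less where a joint would pass 70% of its speed; a pose out of reach is approached as far as the arm can. A call with a gripper value outside its range is refused whole. The fingers move at their own pace and stop on an object; the grip force is fixed at half the most. Time passes only in rows, so rows that repeat a pose let the fingers close. It gives the time, the measured TCP pose, the force and the opening at its end, in the units of the state.
- bot.get_obs(): the state, without advancing time (a new reading comes with each control period).
- bot.get_image(name): name is "scene" or "top" or "wrist"; returns a dict with "frame" (480x640x3 uint8, red, green, blue), "fov_y" (degrees; the focal length in pixels is half the picture's height over the tangent of half this angle, whatever the lens; pixels are square), "cx", "cy" (the principal point, pixels), "R" (3x3) and "t" (3): a world point X has camera coordinates R X + t; the wrist camera has in their place "hand_eye" (4x4, takes a point from camera to tool coordinates, whose origin is the TCP and whose axes are the tool frame's). Camera axes: x right, y down, z forward; pixel columns grow to the right and rows downward; lengths in m; the calibration is good to about 2 mm. A picture is of the moment at which its call begins: read the wrist's pose just before it. There is no depth.
- bot.job_done(): hands the job in, once; it reports no verdict.
The state is a dict: "clock": time; "qpos": joint angles; "qd": joint speeds; "joint_efforts": joint torques, N m; "tool_pos": TCP position; "orientation": TCP orientation; "contact_force": force on the tool from outside, world axes, zero at the start; "wrist_torque": the same for the moment, N m; "width": finger opening in m.
Only numpy, scipy, OpenCV 4.12 (cv2) and the standard library are available. Lean on these libraries where they do the work, as an engineer would, in place of code of your own. Each camera call takes 0.05 s, during which the arm holds its last target.

## Working session

There is one attempt and no reset: what is moved stays moved. The work goes in short steps, Python scripts to look and compute and a tool call to move; the robot and the scene stay as the last step left them, time stands still between calls to the robot, and variables do not carry over. Pictures are saved under pics/ and viewed, and the job is handed in when it is done.

Besides the shell and the picture viewer there is one more tool, called after ">>>" as name(argument=value, ...), one argument or row to a line, values as JSON. send_rows: Moves the arm, as the interface text tells. Its arguments: {"type":"object","properties":{"increments":{"type":"array"}},"required":["increments"]}

```bash
mkdir -p pics; python3 - <<'E'
from rig import bot
import cv2
o=bot.get_obs()
for k,v in o.items(): print(k,v)
for n in ("scene","top","wrist"):
    d=bot.get_image(n)
    cv2.imwrite(f"pics/{n}0.png",d["frame"][:,:,::-1])
    print(n,{k:v for k,v in d.items() if k!="frame"})
E
```

```text
clock 0.0
qpos [ 1.07548156  0.42670934  0.07384898  1.60656929 -0.03407422  1.11082658
 -0.06709624]
qd [ 0.00110066  0.00062679  0.00110012 -0.00142061  0.00163959 -0.00092353
  0.00139631]
joint_efforts [ 1.76723152e-03 -9.35807920e+01  3.66693065e+00 -4.54192114e+01
 -4.88255918e-02  2.02326308e-02  1.44670380e-04]
tool_pos [ 0.22862105 -0.63465093  0.20480734]
orientation [-0.57834389  0.40690875 -0.40614055  0.5787862 ]
contact_force [-0.70899092 -0.5646633  -0.18161373]
wrist_torque [ 0.01596052 -0.07846583 -0.02719187]
width 0.09375801719662302
scene {'fov_y': 45.61597515628603, 'cx': 321.4027068649787, 'cy': 231.2104619708752, 'R': array([[-0.497197  ,  0.86730301,  0.02409615],
       [ 0.4530559 ,  0.28320729, -0.84530112],
       [-0.73995641, -0.40936428, -0.53374657]]), 't': array([ 0.28685065, -0.13534962,  1.48537083])}
top {'fov_y': 42.28920800094515, 'cx': 326.45873139961157, 'cy': 224.9498578835734, 'R': array([[-0.0116086 , -0.99990143, -0.00789809],
       [-0.99885669,  0.01196207, -0.0462841 ],
       [ 0.04637402,  0.00735177, -0.99889709]]), 't': array([-0.02800962,  0.53238555,  1.45370067])}
wrist {'fov_y': 64.65100980696475, 'cx': 313.31343275385007, 'cy': 235.12582099878972, 'hand_eye': array([[ 9.99999816e-01, -4.35477041e-04, -4.22922784e-04,
        -6.39696479e-04],
       [ 2.84045206e-04, -2.80048548e-01,  9.59985797e-01,
        -1.78899712e-01],
       [-5.36490686e-04, -9.59985740e-01, -2.80048373e-01,
         8.24695497e-02],
       [ 0.00000000e+00,  0.00000000e+00,  0.00000000e+00,
         1.00000000e+00]])}
```

View pics/scene0.png

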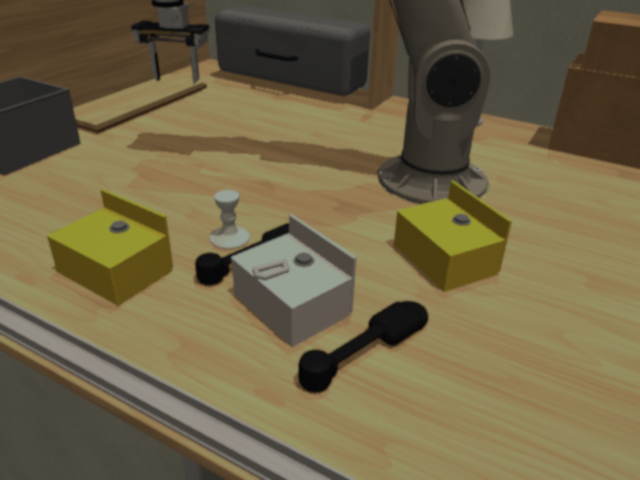

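View pics/top0.png

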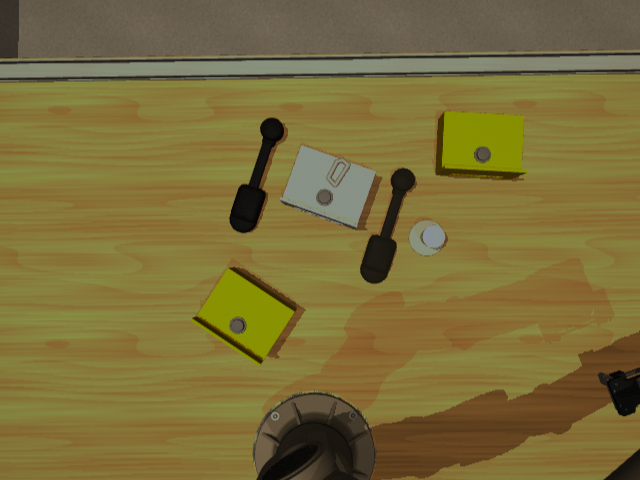

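View pics/wrist0.png

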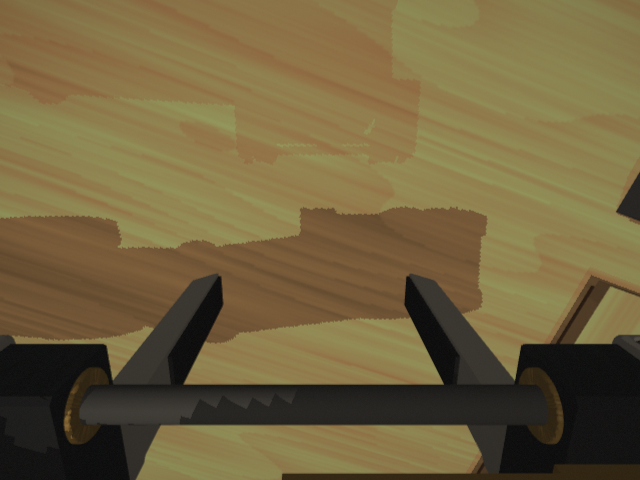

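The white box is at top (328,188) / scene (295,280). The look-alikes are two yellow boxes at top (245,315) and (480,140), which are scene (450,240) and (110,250). I choose the white one, with the carabiner on its roof. Next is a close crop and a measurement.

```bash
cat > h.py <<'E'
import numpy as np, cv2
from rig import bot
from scipy.spatial.transform import Rotation as Rn
def K(d):
    f=240/np.tan(np.radians(d["fov_y"]/2)); return f
def ray(d,uv):
    v=np.array([(uv[0]-d["cx"])/K(d),(uv[1]-d["cy"])/K(d),1.])
    R,t=np.array(d["R"]),np.array(d["t"]); return -R.T@t, R.T@v
def onz(d,uv,z):
    c,v=ray(d,uv); return c+v*(z-c[2])/v[2]
def proj(d,X):
    p=np.asarray(d["R"])@X+d["t"]; return np.array([d["cx"]+K(d)*p[0]/p[2],d["cy"]+K(d)*p[1]/p[2]])
def wcam(d,o):
    # world->cam for wrist
    T=np.eye(4);T[:3,:3]=Rn.from_quat(o["orientation"]).as_matrix();T[:3,3]=o["tool_pos"]
    M=np.linalg.inv(T@np.array(d["hand_eye"])); d["R"]=M[:3,:3];d["t"]=M[:3,3]; return d
def cross(da,ua,db,ub):
    a,v=ray(da,ua);b,w=ray(db,ub)
    s=np.linalg.lstsq(np.c_[v,-w],b-a,rcond=None)[0]
    p,q=a+v*s[0],b+w*s[1]; return (p+q)/2,np.linalg.norm(p-q)
E
python3 - <<'E'
from h import *
t=bot.get_image("top"); s=bot.get_image("scene")
np.save("t.npy",t,allow_pickle=True); np.save("s.npy",s,allow_pickle=True)
def mask(f):
    h=cv2.cvtColor(f,cv2.COLOR_RGB2HSV); return ((h[...,1]<45)&(h[...,2]>90)).astype(np.uint8)*255
a=cv2.resize(t["frame"][130:240,260:400],None,fx=5,fy=5,interpolation=cv2.INTER_CUBIC)
b=cv2.resize(s["frame"][205:350,220:370],None,fx=4,fy=4,interpolation=cv2.INTER_CUBIC)
cv2.imwrite("pics/tc.png",a[:,:,::-1]);cv2.imwrite("pics/sc.png",b[:,:,::-1])
f=t["frame"]; print(f[185,310],f[197,324],f[205,345])
m=mask(f); m[:130]=0;m[240:]=0;m[:,:260]=0;m[:,400:]=0
c=max(cv2.findContours(m,0,2)[0],key=cv2.contourArea); r=cv2.minAreaRect(c); print(r,cv2.boxPoints(r))
E
```

```text
[136 145 135] [97 89 76] [137 145 134]
((327.3888244628906, 186.41998291015625), (81.330322265625, 61.49640655517578), 19.79887580871582) [[278.71246 201.5765 ]
 [299.54248 143.7153 ]
 [376.0652  171.26346]
 [355.23517 229.12466]]
```

```bash
ls pics
```

```text
sc.png
scene0.png
tc.png
top0.png
wrist0.png
```

View pics/tc.png

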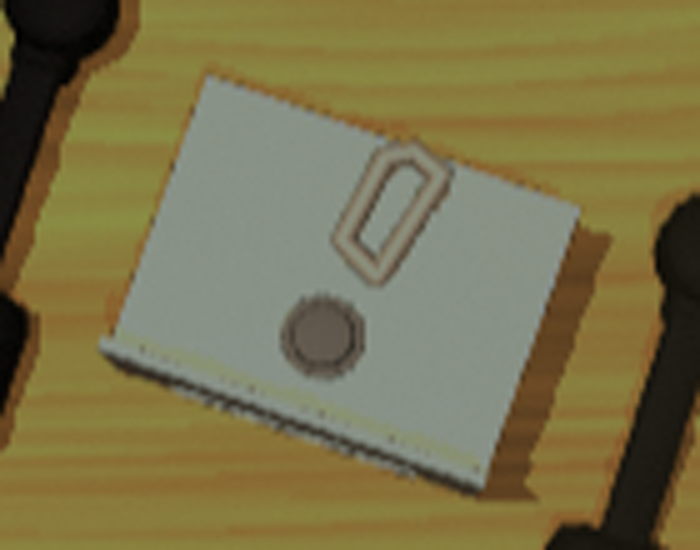

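View pics/sc.png

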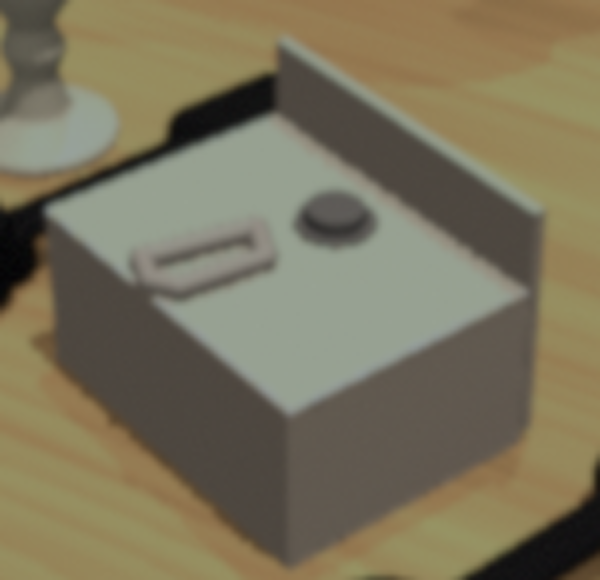

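```bash
python3 - <<'E'
from h import *
t=np.load("t.npy",allow_pickle=True).item(); s=np.load("s.npy",allow_pickle=True).item()
T=lambda u,v:((u+.5)/5-.5+260,(v+.5)/5-.5+130)
S=lambda u,v:((u+.5)/4-.5+220,(v+.5)/4-.5+205)
bt=onz(t,T(322,335),.094); bs=onz(s,S(338,210),.095)
print("button",bt,bs,cross(t,T(322,335),s,S(338,210)))
bl=onz(t,T(210,73),.085);br=onz(t,T(580,210),.085)
pl=onz(t,T(102,345),.125);pr=onz(t,T(480,491),.125)
print("roof back",bl,br,np.linalg.norm(bl-br)); print("panel",pl,pr,np.linalg.norm(pl-pr),(pl+pr)/2)
sl=onz(s,S(540,213),.125);sr=onz(s,S(281,37),.125)
print("panel scene",sl,sr,np.linalg.norm(sl-sr),(sl+sr)/2)
sb=[onz(s,S(*p),.085) for p in((288,414),(46,212))]; print("roofback scene",sb)
for a,b in((bl,br),(pl,pr),(sl,sr),(sb[0],sb[1])):
    d=b-a; print("yaw",np.degrees(np.arctan2(d[0],-d[1])))
yaw=np.radians(-20)
o=bot.get_obs(); print(Rn.from_quat(o["orientation"]).as_matrix().round(3))
E
```

```text
button [ 0.59171864 -0.03012827  0.094     ] [ 0.59425687 -0.02783649  0.095     ] (array([ 0.59165822, -0.02980785,  0.09275766]), np.float64(0.0007064560059845119))
roof back [0.71193006 0.01921872 0.085     ] [ 0.64760421 -0.1469031   0.085     ] 0.17814117126900214
panel [0.58565673 0.06576899 0.125     ] [ 0.51980477 -0.09854301  0.125     ] 0.17701670664905325 [ 0.55273075 -0.01638701  0.125     ]
panel scene [0.58846645 0.06728023 0.125     ] [ 0.52392593 -0.10219342  0.125     ] 0.1813471735640951 [ 0.55619619 -0.0174566   0.125     ]
roofback scene [array([0.71291875, 0.02122229, 0.085     ]), array([ 0.65182332, -0.14491805,  0.085     ])]
yaw -21.16744725975109
yaw -21.839623868088097
yaw -20.848293953648998
yaw -20.19018523230456
[[ 0.339 -0.     0.941]
 [-0.941  0.001  0.339]
 [-0.001 -1.    -0.   ]]
```

The crops show the white box with its grey button at top pixel (324,197) and the carabiner behind it, so the choice is right. Button ≈ (0.593, -0.029, 0.095), box yaw ≈ -21°. Plan: close the fingers, go above the button with tool z along box -x, press, lift over the panel, and come down about 54 mm in front of the closed face.

```bash
cat > plan.py <<'E'
from h import *
import sys
def target(p,yaw=-21):
    y=np.radians(yaw); bx=np.array([np.cos(y),np.sin(y),0]); by=np.array([-np.sin(y),np.cos(y),0])
    return np.array(p),np.c_[by,[0,0,-1],-bx]
def rel(p,Rt):
    o=bot.get_obs(); R=Rn.from_quat(o["orientation"]).as_matrix()
    print("clock",round(o["clock"],3),"pos",o["tool_pos"].round(4),"F",o["contact_force"].round(2),"w",round(o["width"],4))
    print("shift",(R.T@(p-o["tool_pos"])).round(4),"turn",Rn.from_matrix(R.T@Rt).as_rotvec().round(4))
if __name__=="__main__":
    rel(*target([float(a) for a in sys.argv[1:4]]))
E
python3 plan.py 0.593 -0.029 0.18
```

```text
clock 0.25 pos [ 0.2286 -0.6349  0.2051] F [-0.47  0.    0.8 ] w 0.0942
shift [-0.4465  0.0254  0.5481] turn [-7.0000e-04 -2.4294e+00 -3.0000e-04]
```

>>> send_rows(
  increments=[
    [[0, -0.15, 0, -0.028, 0, 0.034, 0], [0, -0.3, 0, -0.056, 0, 0.069, 0], [0, -0.45, 0, -0.084, 0, 0.103, 0], [0, -0.6, 0, -0.112, 0, 0.137, 0], [0, -0.75, 0, -0.14, 0, 0.171, 0], [0, -0.9, 0, -0.168, 0, 0.206, 0], [0, -1.05, 0, -0.196, 0, 0.24, 0], [0, -1.2, 0, -0.224, 0, 0.274, 0]],
  ],
)

```text
clock: 1.25
tool_pos: [0.4112, -0.3302, 0.2056]
orientation: [0.707, -0.007, 0.007, -0.707]
contact_force: [-0.3, 0.3, 0.1]
width: 0.0177
```

```bash
python3 plan.py 0.593 -0.029 0.18
```

```text
clock 1.25 pos [ 0.4112 -0.3302  0.2056] F [-0.27  0.29  0.06] w 0.0177
shift [0.1757 0.0256 0.3048] turn [ 3.0000e-04 -1.2245e+00  0.0000e+00]
```

>>> send_rows(
  increments=[
    [[0, -0.15, 0, 0.022, 0.0, 0.038, 0], [0, -0.3, 0, 0.044, 0.0, 0.076, 0], [0, -0.45, 0, 0.066, 0, 0.114, 0], [0, -0.6, 0, 0.088, 0, 0.152, 0], [0, -0.76, 0, 0.11, 0, 0.19, 0], [0, -0.92, 0, 0.132, 0, 0.228, 0], [0, -1.08, 0, 0.154, 0, 0.266, 0], [0, -1.224, 0, 0.176, 0, 0.305, 0]],
  ],
)

```text
clock: 2.25
tool_pos: [0.5948, -0.0299, 0.2056]
orientation: [0.583, 0.4, -0.4, -0.583]
contact_force: [1.2, -1.0, -0.5]
width: 0.0002
```

>>> send_rows(
  increments=[
    [[0, 0, 0, 0, 0, 0, 0], [0, 0, 0, 0, 0, 0, 0]],
  ],
)

```text
clock: 2.5
tool_pos: [0.594, -0.0314, 0.2052]
orientation: [-0.584, -0.398, 0.399, 0.584]
contact_force: [-0.7, 0.4, -0.5]
width: 0.0001
```

```bash
python3 - <<'E'
from h import *
from plan import *
o=bot.get_obs(); w=wcam(bot.get_image("wrist"),o); s=bot.get_image("scene"); t=bot.get_image("top")
for n,d in(("w1",w),("s1",s),("t1",t)): np.save(n+".npy",d,allow_pickle=True); cv2.imwrite(f"pics/{n}.png",d["frame"][:,:,::-1])
print(proj(w,np.array([.593,-.029,.095])),proj(w,np.array([.5545,-.017,.125])))
rel(*target([.593,-.029,.105]))
E
```

```text
[314.54327687 229.97537236] [310.5289034 185.0389607]
clock 2.65 pos [ 0.5939 -0.0322  0.2055] F [-0.79 -0.48  0.97] w 0.0007
shift [0.0027 0.1005 0.002 ] turn [ 0.0001 -0.0075 -0.0006]
```

View pics/w1.png

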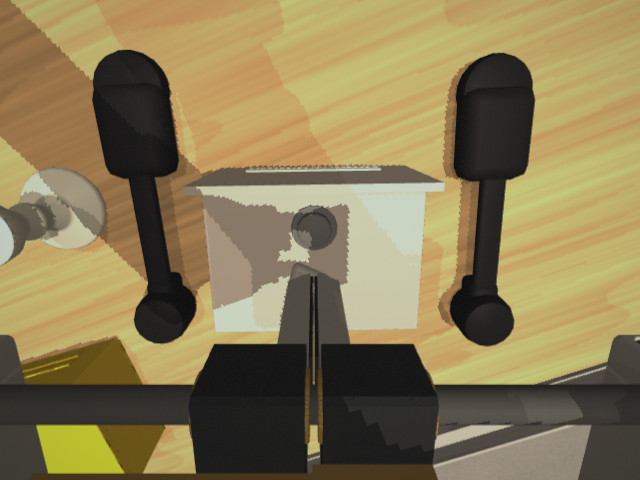

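View pics/s1.png

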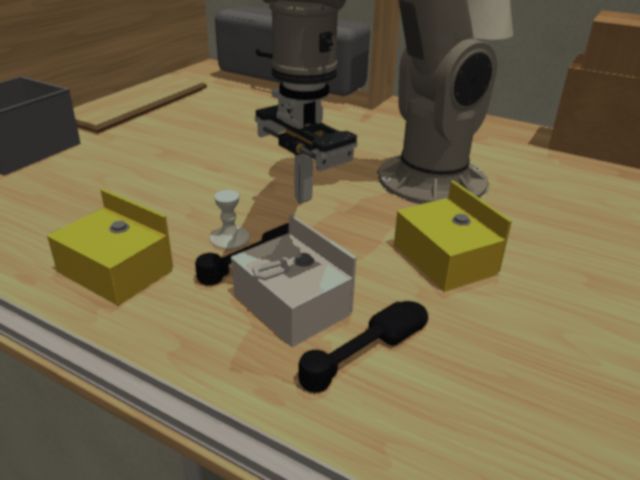

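The button is at wrist (314,228), against a predicted (314.5,230). The panel's upper edge is level at row 187, against a predicted 185. Going down to just above the button.

>>> send_rows(
  increments=[
    [[0, 0, 0, 0.001, 0.03, 0.001, 0], [0, 0, 0, 0.0025, 0.06, 0.002, 0], [0, 0, 0, 0.0025, 0.085, 0.002, 0], [0, 0, 0, 0.0025, 0.097, 0.002, 0], [0, 0, 0, 0.0025, 0.097, 0.002, 0], [0, 0, 0, 0.0025, 0.097, 0.002, 0]],
  ],
)

```text
clock: 3.4
tool_pos: [0.5938, -0.028, 0.1095]
orientation: [0.584, 0.399, -0.398, -0.584]
contact_force: [-0.4, 0.6, 0.2]
width: 0.0007
```

```bash
python3 - <<'E'
from h import *
from plan import *
o=bot.get_obs(); w=wcam(bot.get_image("wrist"),o); s=bot.get_image("scene")
cv2.imwrite("pics/w2.png",w["frame"][:,:,::-1]); cv2.imwrite("pics/s2.png",cv2.resize(s["frame"][180:350,220:380],None,fx=4,fy=3.5)[:,:,::-1])
rel(*target([.593,-.029,.095]))
E
```

```text
clock 3.5 pos [ 0.5938 -0.028   0.1095] F [ 0.65  0.77 -0.2 ] w 0.0006
shift [-0.0012  0.0145  0.0004] turn [ 0.0014 -0.0056  0.0003]
```

View pics/w2.png

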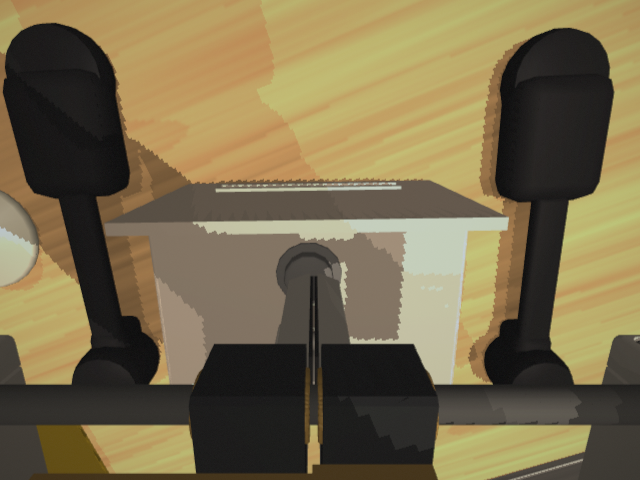

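View pics/s2.png

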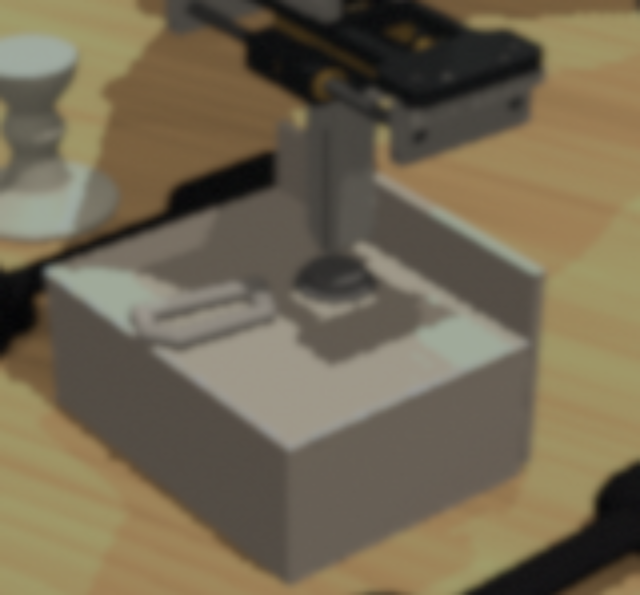

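Fingertip over the button (wrist ~(309,272), about 2 mm to the left of the finger's centre). Pressing in small calls.

>>> send_rows(
  increments=[
    [[0, 0, 0, -0.0015, 0.01, 0, 0], [0, 0, 0, -0.0015, 0.018, 0, 0], [0, 0, 0, -0.0015, 0.021, 0, 0]],
  ],
)

```text
clock: 3.88
tool_pos: [0.5929, -0.0296, 0.0876]
orientation: [0.584, 0.399, -0.399, -0.584]
contact_force: [-12.2, -4.3, 43.3]
width: 0.0004
```

```bash
python3 plan.py 0.593 -0.029 0.087
```

```text
clock 3.875 pos [ 0.5929 -0.0296  0.0876] F [-12.21  -4.33  43.26] w 0.0004
shift [0.0006 0.0006 0.0002] turn [ 0.0003 -0.0056 -0.0004]
```

Force 43 N at z = 0.0876: the button is down and a finger corner is on the collar. I ease off briefly, lift over the panel and come down in front of it.

>>> send_rows(
  increments=[
    [[0, 0, 0, 0, -0.0015, 0, 0], [0, 0, 0, 0, -0.045, 0, 0], [0, 0, 0, 0, -0.062, 0.03, 0], [0, 0, 0, 0, -0.062, 0.08, 0], [0, 0, 0, 0, -0.06, 0.097, 0], [0, 0, 0, 0, -0.03, 0.097, 0], [0, 0, 0, 0, -0.006, 0.097, 0]],
  ],
)

```text
clock: 4.75
tool_pos: [0.5024, 0.0058, 0.0926]
orientation: [0.584, 0.399, -0.399, -0.584]
contact_force: [0.1, 0.4, 0.1]
width: 0.0007
```

```bash
python3 - <<'E'
from h import *
from plan import *
o=bot.get_obs(); s=bot.get_image("scene"); w=wcam(bot.get_image("wrist"),o)
cv2.imwrite("pics/w3.png",w["frame"][:,:,::-1]); cv2.imwrite("pics/s3.png",cv2.resize(s["frame"][180:350,220:380],None,fx=4,fy=3.5)[:,:,::-1])
rel(*target([.593-.095*.934,-.029+.095*.358,.0925]))
E
```

```text
clock 4.85 pos [0.501  0.0058 0.0913] F [0.64 0.58 0.91] w 0.0005
shift [ 0.0004 -0.0012 -0.0033] turn [-0.0037 -0.0052 -0.0009]
```

View pics/w3.png

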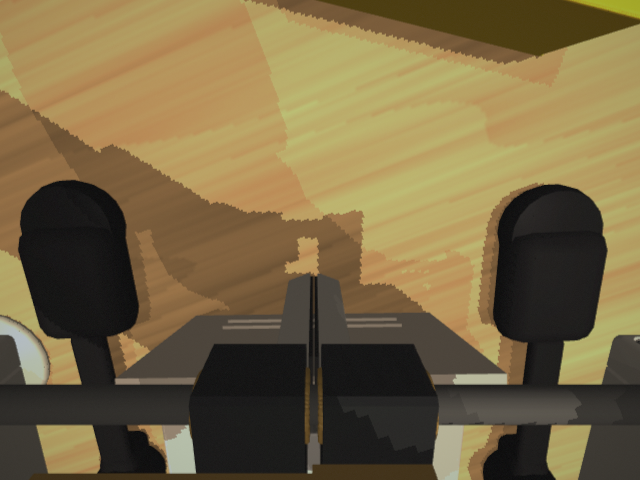

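View pics/s3.png

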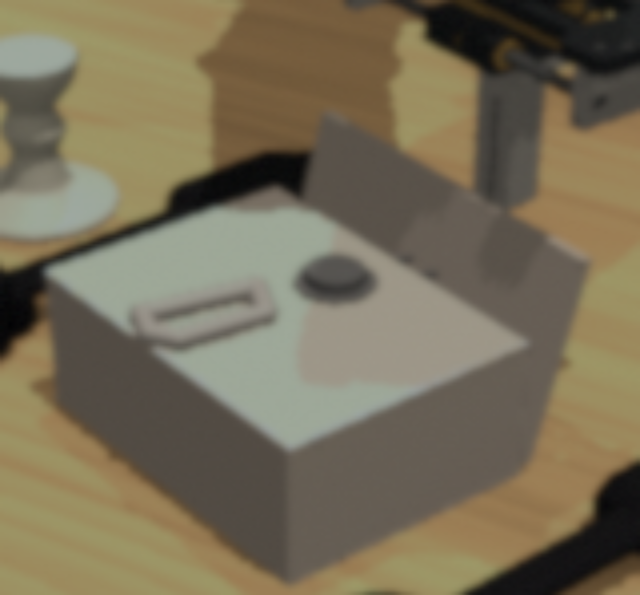

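The bin is loose and about 0.2 rad open; the finger is in front of the panel. Waiting for it to arrive.

>>> send_rows(
  increments=[
    [[0, 0, 0, 0, 0, 0, 0], [0, 0, 0, 0, 0, 0, 0], [0, 0, 0, 0, 0, 0, 0], [0, 0, 0, 0, 0, 0, 0], [0, 0, 0, 0, 0, 0, 0], [0, 0, 0, 0, 0, 0, 0]],
  ],
)

```text
clock: 5.6
tool_pos: [0.502, 0.0061, 0.0934]
orientation: [-0.584, -0.399, 0.399, 0.584]
contact_force: [-2.0, 0.7, -0.9]
width: 0.0002
```

```bash
python3 - <<'E'
from h import *
from plan import *
o=bot.get_obs(); s=bot.get_image("scene"); t=bot.get_image("top")
np.save("s4.npy",s,allow_pickle=True)
cv2.imwrite("pics/t4.png",cv2.resize(t["frame"][130:260,260:400],None,fx=5,fy=4.5)[:,:,::-1]); cv2.imwrite("pics/s4.png",cv2.resize(s["frame"][180:350,220:380],None,fx=4,fy=3.5)[:,:,::-1])
rel(*target([.593-.095*.934,-.029+.095*.358,.0925]))
E
```

```text
clock 5.7 pos [0.502  0.0061 0.0933] F [-2.21  1.27 -1.26] w 0.0005
shift [-0.0002  0.0008 -0.0026] turn [-0.0007 -0.0052 -0.0001]
```

View pics/s4.png

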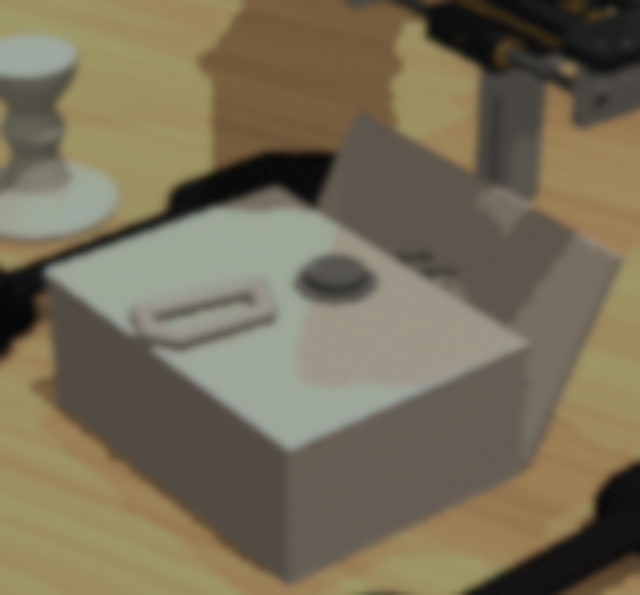

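The panel now rests on the finger with about 2.5 N along the box's -x. Next I hold, then check that it is still and work out the angle.

>>> send_rows(
  increments=[
    [[0, 0, 0, 0, 0, 0, 0], [0, 0, 0, 0, 0, 0, 0], [0, 0, 0, 0, 0, 0, 0], [0, 0, 0, 0, 0, 0, 0], [0, 0, 0, 0, 0, 0, 0], [0, 0, 0, 0, 0, 0, 0], [0, 0, 0, 0, 0, 0, 0], [0, 0, 0, 0, 0, 0, 0]],
  ],
)

```text
clock: 6.7
tool_pos: [0.5023, 0.006, 0.0935]
orientation: [-0.584, -0.399, 0.399, 0.584]
contact_force: [-1.8, 0.8, -0.8]
width: 0.0008
```

```bash
python3 - <<'E'
from h import *
from plan import *
o=bot.get_obs(); s=bot.get_image("scene"); t=bot.get_image("top")
s4=np.load("s4.npy",allow_pickle=True).item()
a=s["frame"][180:350,260:380].astype(int);b=s4["frame"][180:350,260:380].astype(int)
d=abs(a-b).max(2); print("diff px>25:",(d>25).sum(),"max",d.max())
F=o["contact_force"]; y=np.radians(-21); print("push -x_box",-F[:2]@[np.cos(y),np.sin(y)])
# predicted outer-edge corners at q in scene
pc=np.array([.5545,-.017]); bx=np.array([np.cos(y),np.sin(y)]); by=np.array([-np.sin(y),np.cos(y)])
im=cv2.resize(s["frame"][180:350,220:380],None,fx=4,fy=3.5)
for q in(.3,.35,.4,.45,.5):
    P=[np.r_[pc-bx*.119*np.sin(q)+by*k*.09,.006+.119*np.cos(q)] for k in(1,-1)]
    print(q,[((proj(s,p)-[220,180])*[4,3.5]).round(1) for p in P])
cv2.imwrite("pics/s5.png",im[:,:,::-1])
cv2.imwrite("pics/t5.png",cv2.resize(t["frame"][100:300,220:460],None,fx=3,fy=3)[:,:,::-1])
rel(*target([.593-.095*.934,-.029+.095*.358,.0925]))
E
```

```text
diff px>25: 0 max 14
push -x_box 1.9853222075961279
0.3 [array([600. , 254.7]), array([342.5, 106.6])]
0.35 [array([609.3, 254. ]), array([351.7, 106.5])]
0.4 [array([618.2, 253.8]), array([360.7, 106.9])]
0.45 [array([626.8, 254.1]), array([369.4, 107.8])]
0.5 [array([635.1, 255. ]), array([377.8, 109.1])]
clock 6.8 pos [0.5023 0.006  0.0935] F [-1.93  0.78 -1.2 ] w 0.0003
shift [-0.0002  0.001  -0.0022] turn [-0.     -0.0053  0.    ]
```

View pics/s5.png

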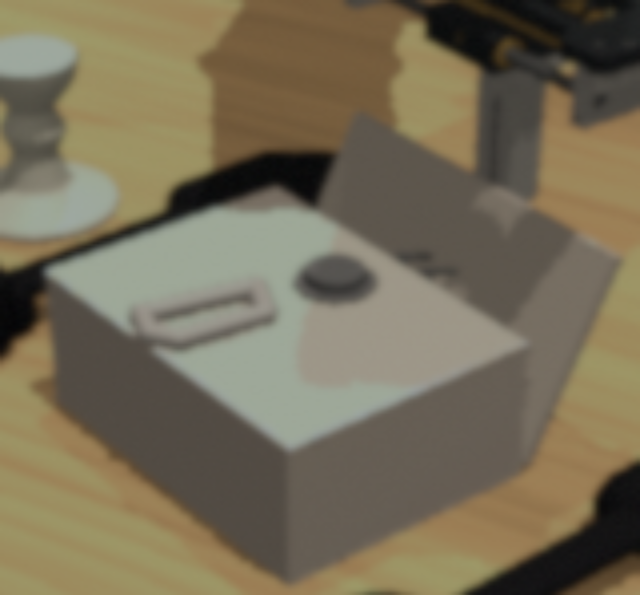

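View pics/t5.png

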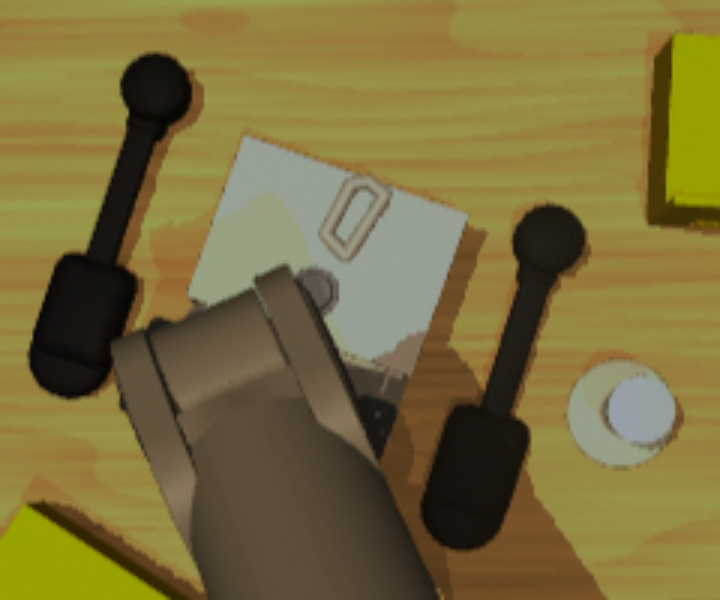

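The panel corner at (620,258) in the crop matches q ≈ 0.41 rad. The view has not changed for 1.1 s, the push is about 2 N, and the candlestick, shoe trees and carabiner are in their places. Handing in.

```bash
python3 -c "
from rig import bot
print(bot.job_done()); o=bot.get_obs(); print(o['clock'],o['contact_force'])"
```

```text
the job is handed in; nothing more can be done
None
the job is handed in; nothing more can be done
```

I pressed the white box's button with the closed fingertips, and the bin sprang loose. I then lifted over the panel and set the finger about 54 mm in front of the closed face. The bin ran onto it and stopped, and I handed the job in at about 6.8 s with the finger still holding it there.

**Last checks:**
- **Opening:** the panel corners in the scene image match about 0.41 rad.
- **At rest:** two scene pictures 1.1 s apart show no change around the bin.
- **Holding force:** about 2 N, along the box's -x.
- **Bystanders:** the candlestick, shoe trees and carabiner looked unmoved in the pictures, judged by eye and not measured.

**Not confirmed:**
- **Pressing force:** it peaked at about 43 N, because a finger corner met the button's collar. It came from the fingertips and stayed far below the 120 N wrist limit. I expect the 40 N limit covers only the arm and the gripper's body, but I could not confirm that.
- **Contact:** the panel rests with its upper outer edge on the upright finger, about 20 mm above the tip, rather than flat against the fingertip.
- **Hinge:** I did not look at it separately; the bin opened slowly and nothing was seen to leave it.

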